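# Cock and trip the ferrule-setting hammer

### The arm

A 6-joint arm with a two-finger parallel gripper is mounted at the origin on a cart in front of the work surface, level with it; the furniture and walls round the work are solid. World frame = base frame: x ahead of the robot, y to its left, z up, the work surface at z = 0. Lengths are in m, angles in rad, forces in N, time in s.
With the tool pointing down it reaches from about 0.4 to 0.825 m from the base axis. Payload 7 kg.
Tool frame: the origin (TCP) lies on the front face of the gripper's body, between the roots of the fingers; the fingertips stand 66 mm ahead of it and the grasp point (between the pads) lies 47 mm ahead of it; z points along the fingers, y is the line along which they close (so a half turn about z gives the same grasp; the last joint's range is limited). The gripper opens to 88 mm and grips with 3 to 60 N. Pads are 19 mm wide; open, the fingers measure 130 mm over their backs; the gripper's body (78 mm by 193 mm) begins 47 mm behind the grasp point.
Start: joints at [1.628, 0.359, 0.012, 0, -1.224, -0.288], TCP at [0.154, 0.657, 0.292] pointing down, gripper open.
Joint ranges: [-3.07, 3.07], [-1.43, 2.12], [-1.02, 1.25], [-3.03, 1.67], [-3.05, -0], [-3.03, 3.03]. Speed limits (rad/s): [2.39, 2.39, 3.01, 3.14, 3.14, 3.14].

### API

Orientations are given as [roll, pitch, yaw] about the fixed x, y, z axes, in that order (R = Rz(yaw) Ry(pitch) Rx(roll)).
In Python, from station import arm gives the robot as it stands. The module is installed in compiled form; this text tells all that it offers.
- The arm moves only by the tool move_arm, never from a script. Its argument "increments" is a list of rows, each an object of numbers: "jaw": the gripper command: -1 is shut, 1 is fully open, values between are in proportion; "dx", "dy", "dz": the shift along the tool's x, y, z in m; "twist": the turn about the tool's z in rad. A call has 1 to 12 rows; each row shifts and turns the commanded pose from where the row before left it, along the tool's axes as they then stand; what a row does not reach is not made up. A row lasts 1/12 s, in which the tool goes at most 41.7 mm and 7.16 degrees, less where a joint would pass 70% of its speed; a pose out of reach is approached as far as the arm can. A call is refused whole if a number of a shift passes 0.0417 or a number of a turn 0.125, either way. A call with a gripper value outside its range is refused whole. The fingers move at their own pace and stop on an object; "force" is the grip in N (left out, the last holds). Time passes only in rows, so rows that do not move let the fingers close. It gives the time, the measured TCP pose, the force, the opening and the grip force at its end, in the units of the state.
- arm.get_state(): the state, without advancing time (a new reading comes with each control period).
- arm.grab_frame(name): name is "side" or "top" or "wrist"; returns the picture (420x560x3 uint8, blue, green, red); there is no depth.
- arm.camera_info(name): a dict with "K" (3x3 intrinsics, pixels), "extrinsics" (4x4, takes a point from camera to world coordinates). Camera axes: x right, y down, z forward; pixel columns grow to the right and rows downward; lengths in m; the calibration is good to about 2 mm. A picture is of the moment at which its call begins: read the wrist's pose just before it. camera_info takes no time and is no camera call; for the wrist camera it gives the pose at the moment of the call.
- arm.job_done(): hands the job in; it is judged then, once.
Trained networks look in the newest picture that a camera, given by its name, has taken for a name from the list of things; names that differ only in an ending like _2 or _b are one class to them, and where a whole thing is asked for, a point or a joint stands for the part that bears it (a point fixed in the world has none). Each returns a list of dicts, best first, with "score" (0 to 1); they miss things now and then, are a little off and sometimes report something else, mostly with a low value. They report only what shows in the picture. A call takes as long as a camera call.
- arm.find_in(camera, name): "position" ([x, y, z] in m, in world coordinates, good to about 4 mm: the middle of the surface that is visible of it).
- arm.silhouettes(camera, name): "pixels" (420x560 bool, what is visible of it).
- arm.pinpoint(camera, name): "position" ([x, y, z] in m, in world coordinates, good to about 4 mm: a listed point, or the origin of a listed thing).
The state is a dict: "t": time; "q": joint angles; "qd": joint speeds; "joint_efforts": joint torques, N m; "eef_pos": TCP position; "ee_rot": TCP orientation; "force": force on the tool from outside, world axes, zero at the start; "moment": the same for the moment, N m; "width": finger opening in m; "gripper_force": force on a finger pad.
Only numpy, scipy, OpenCV 4.12 (cv2) and the standard library are available. Lean on these libraries where they do the work, as an engineer would, in place of code of your own. Each camera call takes 0.05 s, during which the arm holds its last target. There are 200 camera calls.

### The job

The ferrule-setting hammer's punch still stands proud of its guide block. Draw the striker arm back by its handle against the spring until the sear catches it, without ramming it hard into the rubber buffer behind the catch, and let go so that it stays cocked by itself. Then push the trigger post so that the arm flies back on its own and its blow drives the punch fully home, leaving everything else on the bench where it is.

Things in the scene. Friction and masses are not known exactly. Their poses are not given: they have to be found in the camera images.
- setter: Hammer's fixed grey base plate, 200 x 232 x 12 mm. Origin: striker's vertical pivot axis at bench level, z up. Seen from the pivot in this frame: at rest the striker arm points to -x, the punch guide block (73 mm high) is at -x -y, sear and trigger at +x -y. All parts move in level planes; none is higher than 112 mm.
- striker (a joint): Striker arm angle (rad); 0: arm along -x of the base, punch fully driven; grows as drawn back, clockwise from above (handle goes from -x towards +y of the base). Starts at 0.1 to 0.23, leaning on the punch. Spring torque 0.95 x (angle + 0.15) N m. The sear catches somewhere between 0.85 and 1.55: it depends on how the catch arm is clamped to the hub, which differs each time and is not measured.
- handle (a point): Upright steel handle at the end of the striker arm, 125 mm from the pivot: post 14 mm in diameter, 54 to 104 mm above the bench, with an 18 mm black cap to 112 mm. This point is on its axis, 90 mm up. Hammer head (dark block, 30 x 34 mm, top 62 mm up) begins 25 mm from it on the pivot side. Sprung pull at the catch: 7 to 14 N.
- trigger (a point): Upright steel trigger post on the sear, 12 mm in diameter, free from 40 to 83 mm above the bench, with a 20 mm flat cap to 88 mm. This point is on its axis, 70 mm up. Pushed along +x of the base it turns the sear off the catch arm: 2 to 6 N, releases after 4 to 16 mm; can go 28 mm; springs back.
- buffer: Rubber draw buffer, 16 mm, that stops the catch arm's roller (66 mm from the pivot) past the catch. Origin: centre of its face, 29 mm up. Met 3 to 6 mm of handle travel after the catch; then the pull at the handle climbs by about 2 N per mm over the spring's. Keep it under 22 N at the buffer: 11 N at the handle over the spring's pull.
- union_tee_a: Bystander: brass tee fitting, 37 x 38 x 13 mm, loose on the base plate. Origin at the centre of its underside.
- union_b_a: Bystander: brass union, 14 x 38 x 13 mm, loose on the base plate. Origin at the centre of its underside.
- spanner: Bystander: flat spanner, 147 mm, loose on the bench. Origin at the centre of its underside.
- septa_jar: Bystander: screw-top jar, 45 mm in diameter, 55 mm high. Origin at the centre of its underside.
- nut_carton: Bystander: small carton, 50 x 66 x 40 mm. Origin at the centre of its underside.
- tape: Bystander: roll of tape, 52 mm, 16 mm high. Origin at the centre of its underside.
- punch: Steel punch, head 18 mm in diameter. Origin: centre of its struck face, 48 mm above the bench, 85 mm to -x of the pivot. It slides along y of the base through the guide block: at the start its y in the base frame is -1 to -7 mm (proud), fully home -17 mm. Stiff (6 N); only the striker's blow may drive it, not the robot.

How it is judged:
By the outcome, as a careful person would: the job done as asked, in the order asked, and still so for the second after the job is handed in, with the robot touching nothing.
It also fails if it takes over 69 s, if anything falls off the work surface, if the arm or the gripper's body presses on something with over 40 N, if the wrist force passes 120 N, or if a joint passes its speed limit or range.

## Working session

There is one attempt and no reset: what is moved stays moved. The work goes in short steps, Python scripts to look and compute and a tool call to move; the robot and the scene stay as the last step left them, time stands still between calls to the robot, and variables do not carry over. Pictures are saved under pics/ and viewed, at most 10 in all, crops included, and the job is handed in when it is done.

Besides the shell and the picture viewer there is one more tool, called after "Request:" as name(argument=value, ...), one argument or row to a line, values as JSON. move_arm: Moves the arm, as the interface text tells. Its arguments: {"type":"object","properties":{"increments":{"type":"array"},"force":{"type":"number"}},"required":["increments"]}

```bash
mkdir -p pics; python3 - <<'E'
from station import arm
import cv2,numpy as np
s=arm.get_state();print(s['t'],s['eef_pos'],s['ee_rot'],s['width'],s['force'])
a=arm.grab_frame('top');b=arm.grab_frame('side')
cv2.imwrite('pics/top.png',a);cv2.imwrite('pics/side.png',b)
for c in('top','side'):
  for n in('setter','handle','trigger','buffer','punch','septa_jar','nut_carton','tape','spanner'):
    r=arm.pinpoint(c,n)
    print(c,n,[(np.round(x['position'],3).tolist(),round(x['score'],2)) for x in r[:2]])
E
```

```text
0.0 [0.1543448  0.65672591 0.29119487] [ 3.13990190e+00 -1.58425098e-04 -2.30928520e-01] 0.08779798818142026 [-0.25066327  0.04275657 -0.52636323]
top setter [([0.556, 0.205, 0.004], 0.85)]
top handle [([0.433, 0.182, 0.089], 0.94)]
top trigger []
top buffer [([0.602, 0.156, 0.031], 0.37)]
top punch []
top septa_jar [([0.621, -0.091, -0.001], 0.83)]
top nut_carton [([0.558, 0.287, 0.015], 0.74)]
top tape [([0.546, 0.422, 0.0], 0.95), ([0.475, 0.169, 0.047], 0.41)]
top spanner [([0.378, 0.0, 0.002], 0.62)]
side setter [([0.554, 0.205, -0.002], 0.62)]
side handle [([0.433, 0.183, 0.092], 0.66)]
side trigger [([0.653, 0.136, 0.071], 0.63)]
side buffer [([0.603, 0.157, 0.03], 0.58)]
side punch [([0.477, 0.172, 0.054], 0.67)]
side septa_jar [([0.615, -0.094, 0.002], 0.71)]
side nut_carton [([0.649, 0.436, -0.001], 0.67), ([0.622, 0.259, 0.01], 0.52)]
side tape [([0.55, 0.418, 0.002], 0.56)]
side spanner [([0.38, -0.003, -0.001], 0.78)]
```

View pics/top.png

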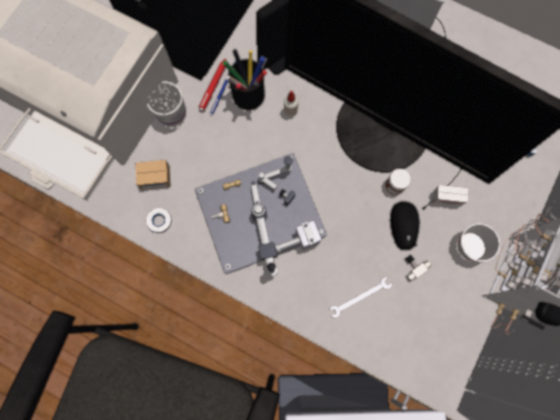

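View pics/side.png

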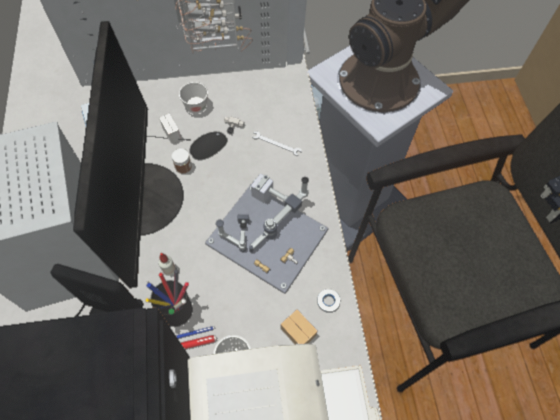

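The top view shows the base plate centred near (258,213), with the handle at (268,265), guide block at (308,233) and trigger at (287,160). The side view agrees. Next I'll get the base yaw from the plate outline.

```bash
cat > h.py <<'E'
from station import arm
import numpy as np,cv2
def toplane(c,px,z):
    i=arm.camera_info(c);K=np.array(i['K']);T=np.array(i['extrinsics'])
    d=(T[:3,:3]@np.linalg.inv(K)@np.c_[px,np.ones(len(px))].T).T
    o=T[:3,3];return o+d*((z-o[2])/d[:,2])[:,None]
E
python3 - <<'E'
from h import *
for c in('top','side'):
    arm.grab_frame(c)
    r=arm.silhouettes(c,'setter')[0];m=r['pixels'].astype(np.uint8)
    p=np.argwhere(m)[:,::-1].astype(float)
    w=toplane(c,p,.012)[:,:2].astype(np.float32)
    b=cv2.minAreaRect(cv2.convexHull(w));print(c,r['score'],b,cv2.boxPoints(b).round(3).tolist())
s=arm.get_state();print(s['t'],s['q'])
E
```

```text
top 0.83 ((0.5463239550590515, 0.19597212970256805), (0.23895896971225739, 0.23297715187072754), 19.07215118408203) [[0.39500001072883606, 0.2669999897480011], [0.47099998593330383, 0.04699999839067459], [0.6970000267028809, 0.125], [0.6209999918937683, 0.3449999988079071]]
side 0.88 ((0.5229153633117676, 0.18563736975193024), (0.2975308895111084, 0.24392938613891602), 19.05766487121582) [[0.34200000762939453, 0.25200000405311584], [0.421999990940094, 0.02199999988079071], [0.703000009059906, 0.11900000274181366], [0.6240000128746033, 0.3490000069141388]]
1.2 [ 1.62811238e+00  3.58591400e-01  1.19268228e-02 -2.23665601e-06
 -1.22408639e+00 -2.88111799e-01]
```

Request:
move_arm(
  increments=[
    {"dx":0.0238,"dy":0.0249,"jaw":0},
    {"dx":0.0238,"dy":0.0249},
    {"dx":0.0238,"dy":0.0249},
    {"dx":0.0238,"dy":0.0249},
    {"dx":0.0238,"dy":0.0249},
    {"dx":0.0238,"dy":0.0249},
    {"dx":0.0238,"dy":0.0249},
    {"dx":0.0238,"dy":0.0249},
    {"dx":0.0238,"dy":0.0249},
    {"dx":0.0238,"dy":0.0249},
    {"dx":0.0238,"dy":0.0249},
    {"dx":0.0238,"dy":0.0249},
  ],
  force=50,
)

```text
$.increments[0]: bad value
```

Request:
move_arm(
  increments=[
    {"dx":0.0238,"dy":0.0249,"jaw":0},
    {"dx":0.0238,"dy":0.0249},
    {"dx":0.0238,"dy":0.0249},
    {"dx":0.0238,"dy":0.0249},
    {"twist":-0.104},
    {"twist":-0.104},
    {"twist":-0.104},
    {"twist":-0.104},
    {},
    {},
  ],
)

```text
$.increments[0]: bad value
```

```bash
python3 - <<'E'
from h import *
s=arm.get_state();print(s['t'],s['eef_pos'],s['ee_rot'],s['width'],s['force'])
a=arm.grab_frame('wrist');cv2.imwrite('pics/w1.png',a)
for n in('setter','handle','trigger','buffer','punch'):
    r=arm.pinpoint('wrist',n)
    print(n,[(np.round(x['position'],4).tolist(),round(x['score'],2)) for x in r[:2]])
E
```

```text
1.2 [0.15441147 0.65709433 0.2921781 ] [-3.14154976e+00  1.49055111e-05 -2.30796508e-01] 0.08729184077453335 [0.10096034 0.50871071 0.78933758]
setter []
handle []
trigger []
buffer []
punch []
```

View pics/w1.png

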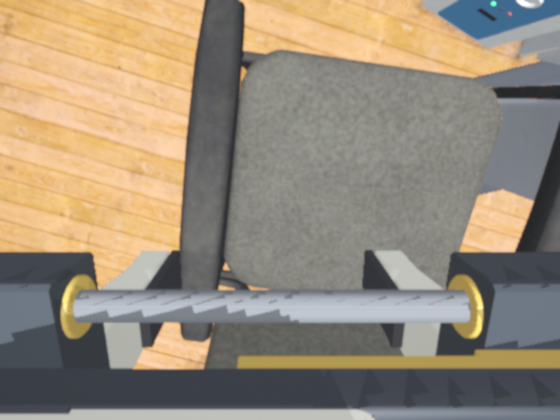

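The moves were refused, so the wrist still sees only the chair. I'll try again with every field filled in on each row.

Request:
move_arm(
  increments=[
    {"dx":0.0238,"dy":0.0249,"dz":0,"twist":0,"jaw":0},
    {"dx":0.0238,"dy":0.0249,"dz":0,"twist":0,"jaw":0},
    {"dx":0.0238,"dy":0.0249,"dz":0,"twist":0,"jaw":0},
    {"dx":0.0238,"dy":0.0249,"dz":0,"twist":0,"jaw":0},
    {"dx":0.0238,"dy":0.0249,"dz":0,"twist":0,"jaw":0},
    {"dx":0.0238,"dy":0.0249,"dz":0,"twist":0,"jaw":0},
    {"dx":0.0238,"dy":0.0249,"dz":0,"twist":0,"jaw":0},
    {"dx":0.0238,"dy":0.0249,"dz":0,"twist":0,"jaw":0},
    {"dx":0.0238,"dy":0.0249,"dz":0,"twist":0,"jaw":0},
    {"dx":0.0238,"dy":0.0249,"dz":0,"twist":0,"jaw":0},
    {"dx":0.0238,"dy":0.0249,"dz":0,"twist":0,"jaw":0},
    {"dx":0.0238,"dy":0.0249,"dz":0,"twist":0,"jaw":0},
  ],
  force=50,
)

```text
t: 2.5
eef_pos: [0.3646, 0.2993, 0.2925]
ee_rot: [-3.141, -0.0, -0.23]
force: [0.5, 0.5, 0.1]
width: 0.0437
gripper_force: 0.0
```

Request:
move_arm(
  increments=[
    {"dx":0.0234,"dy":0.0246,"dz":0,"twist":0,"jaw":0},
    {"dx":0.0234,"dy":0.0246,"dz":0,"twist":0,"jaw":0},
    {"dx":0.0234,"dy":0.0246,"dz":0,"twist":0,"jaw":0},
    {"dx":0.0234,"dy":0.0246,"dz":0,"twist":0,"jaw":0},
    {"dx":0,"dy":0,"dz":0,"twist":-0.104,"jaw":0},
    {"dx":0,"dy":0,"dz":0,"twist":-0.104,"jaw":0},
    {"dx":0,"dy":0,"dz":0,"twist":-0.104,"jaw":0},
    {"dx":0,"dy":0,"dz":0,"twist":-0.104,"jaw":0},
    {"dx":0,"dy":0,"dz":0,"twist":0,"jaw":0},
    {"dx":0,"dy":0,"dz":0,"twist":0,"jaw":0},
  ],
)

```text
t: 3.33
eef_pos: [0.4327, 0.1836, 0.2923]
ee_rot: [-3.141, -0.0, 0.182]
force: [-0.1, 1.1, -1.2]
width: 0.0438
gripper_force: 0.0
```

```bash
python3 - <<'E'
from h import *
s=arm.get_state();print(s['t'],s['eef_pos'],s['ee_rot'],s['width'],s['force'],s['q'])
a=arm.grab_frame('wrist');cv2.imwrite('pics/w2.png',a)
for n in('setter','handle','trigger','buffer','punch'):
    r=arm.pinpoint('wrist',n)
    print(n,[(np.round(x['position'],4).tolist(),round(x['score'],2)) for x in r[:2]])
E
```

```text
3.3333 [0.43271728 0.18361117 0.29231126] [-3.14143709e+00 -2.75968420e-04  1.81922508e-01] 0.043842768431499306 [-0.12873664  1.08790663 -1.2429188 ] [ 8.21622354e-01  1.45007580e-02 -4.21037582e-01  4.40548600e-05
 -1.13494372e+00  9.31077909e-01]
setter [([0.5566, 0.206, -0.0044], 0.74)]
handle [([0.4333, 0.1762, 0.0896], 0.61), ([0.5555, 0.2038, -0.0012], 0.44)]
trigger [([0.5511, 0.4159, 0.0021], 0.4)]
buffer [([0.607, 0.161, 0.0277], 0.88)]
punch [([0.4735, 0.1721, 0.0462], 0.95)]
```

View pics/w2.png

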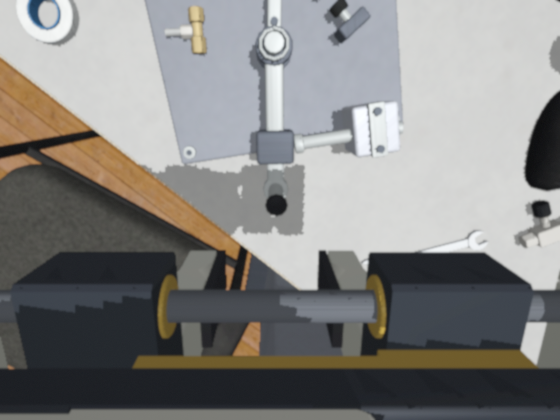

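The wrist view shows the black handle cap at (277,204), the punch at (310,138), the hub at (273,45) and the guide block at (375,128). The fingers are clear. I'll refine the handle and hub positions from these pixels.

```bash
python3 - <<'E'
from h import *
print(toplane('wrist',np.array([[277,204.]]),.112),toplane('wrist',np.array([[273,42.]]),.07))
E
```

```text
[[0.43459307 0.18082157 0.112     ]] [[0.55519272 0.20656436 0.07      ]]
```

Request:
move_arm(
  increments=[
    {"dx":0,"dy":0.002,"dz":0.0195,"twist":0,"jaw":0},
    {"dx":0,"dy":0,"dz":0.0195,"twist":0,"jaw":0},
    {"dx":0,"dy":0,"dz":0.0195,"twist":0,"jaw":0},
    {"dx":0,"dy":0,"dz":0.0195,"twist":0,"jaw":0},
    {"dx":0,"dy":0,"dz":0.0195,"twist":0,"jaw":0},
    {"dx":0,"dy":0,"dz":0.0195,"twist":0,"jaw":0},
    {"dx":0,"dy":0,"dz":0.0195,"twist":0,"jaw":0},
    {"dx":0,"dy":0,"dz":0.0195,"twist":0,"jaw":0},
    {"dx":0,"dy":0,"dz":0,"twist":0,"jaw":0},
    {"dx":0,"dy":0,"dz":0,"twist":0,"jaw":0},
  ],
)

```text
t: 4.47
eef_pos: [0.4328, 0.1814, 0.1357]
ee_rot: [3.14, 0.002, 0.185]
force: [-0.0, -0.5, 0.0]
width: 0.0438
gripper_force: 0.0
```

Request:
move_arm(
  increments=[
    {"dx":0,"dy":0,"dz":0,"twist":0,"jaw":-1},
    {"dx":0,"dy":0,"dz":0,"twist":0,"jaw":-1},
    {"dx":0,"dy":0,"dz":0,"twist":0,"jaw":-1},
    {"dx":0,"dy":0,"dz":0,"twist":0,"jaw":-1},
    {"dx":0,"dy":0,"dz":0,"twist":0,"jaw":-1},
    {"dx":0,"dy":0,"dz":0,"twist":0,"jaw":-1},
  ],
  force=45,
)

```text
t: 4.97
eef_pos: [0.4333, 0.1816, 0.1369]
ee_rot: [-3.142, -0.001, 0.185]
force: [-1.1, -1.7, 7.1]
width: 0.016
gripper_force: 45.0
```

Request:
move_arm(
  increments=[
    {"dx":0.0002,"dy":-0.0075,"dz":0,"twist":0.05,"jaw":-1},
    {"dx":0.0002,"dy":-0.0075,"dz":0,"twist":0.06,"jaw":-1},
    {"dx":0.0002,"dy":-0.0075,"dz":0,"twist":0.06,"jaw":-1},
    {"dx":0.0002,"dy":-0.0075,"dz":0,"twist":0.06,"jaw":-1},
    {"dx":0,"dy":0,"dz":0,"twist":0,"jaw":-1},
    {"dx":0,"dy":0,"dz":0,"twist":0,"jaw":-1},
  ],
)

```text
t: 5.47
eef_pos: [0.4314, 0.2116, 0.1369]
ee_rot: [3.141, -0.001, -0.044]
force: [3.0, -5.9, 6.5]
width: 0.0161
gripper_force: 45.0
```

Request:
move_arm(
  increments=[
    {"dx":0.0004,"dy":-0.0075,"dz":0,"twist":0.06,"jaw":-1},
    {"dx":0.0004,"dy":-0.0075,"dz":0,"twist":0.06,"jaw":-1},
    {"dx":0.0003,"dy":-0.0075,"dz":0,"twist":0.06,"jaw":-1},
    {"dx":0.0003,"dy":-0.0075,"dz":0,"twist":0.06,"jaw":-1},
    {"dx":0.0002,"dy":-0.0075,"dz":0,"twist":0.06,"jaw":-1},
    {"dx":0.0002,"dy":-0.0075,"dz":0,"twist":0.06,"jaw":-1},
    {"dx":0,"dy":0,"dz":0,"twist":0,"jaw":-1},
    {"dx":0,"dy":0,"dz":0,"twist":0,"jaw":-1},
  ],
)

```text
t: 6.13
eef_pos: [0.4417, 0.2544, 0.1368]
ee_rot: [3.14, -0.001, -0.404]
force: [2.0, -7.1, 7.5]
width: 0.0157
gripper_force: 45.0
```

```bash
python3 - <<'E'
from h import *
a=arm.grab_frame('top')
c=a[140:290,180:350];cv2.imwrite('pics/t2.png',cv2.resize(c,None,fx=4.7,fy=4,interpolation=cv2.INTER_CUBIC)[:, :800])
E
```

```text
(no output)
```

View pics/t2.png

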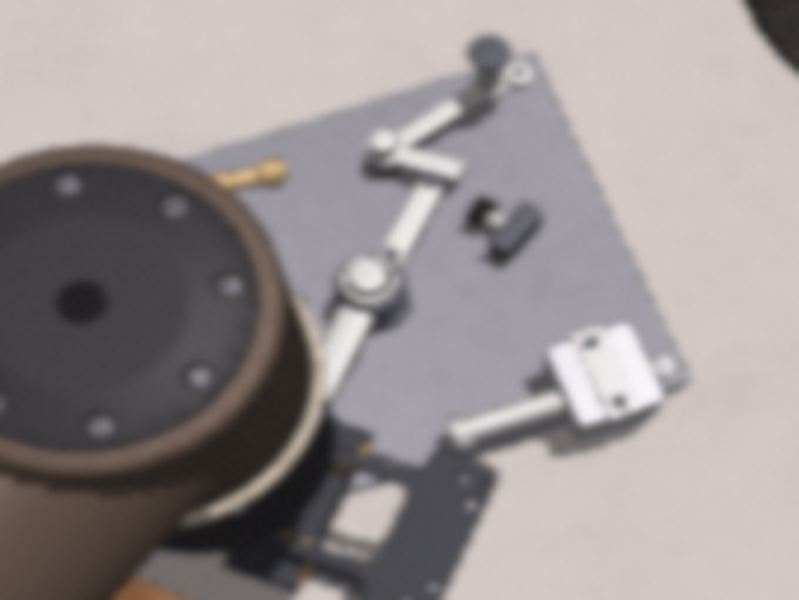

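The crop shows the hub at (368,275), the catch-arm tip passing under the sear near (450,175) and the buffer face near (485,215). That puts the buffer about 0.3 to 0.4 rad ahead, so from here I'll use small steps and check the force.

Request:
move_arm(
  increments=[
    {"dx":0.0004,"dy":-0.005,"dz":0,"twist":0.04,"jaw":-1},
    {"dx":0.0003,"dy":-0.005,"dz":0,"twist":0.04,"jaw":-1},
    {"dx":0.0003,"dy":-0.005,"dz":0,"twist":0.04,"jaw":-1},
    {"dx":0,"dy":0,"dz":0,"twist":0,"jaw":-1},
    {"dx":0,"dy":0,"dz":0,"twist":0,"jaw":-1},
  ],
)

```text
t: 6.6
eef_pos: [0.4483, 0.2672, 0.1368]
ee_rot: [3.14, -0.0, -0.525]
force: [-2.5, -5.9, 9.7]
width: 0.0158
gripper_force: 45.0
```

Request:
move_arm(
  increments=[
    {"dx":0.0001,"dy":-0.004,"dz":0,"twist":0.032,"jaw":-1},
    {"dx":0,"dy":0,"dz":0,"twist":0,"jaw":-1},
    {"dx":0,"dy":0,"dz":0,"twist":0,"jaw":-1},
  ],
)

```text
t: 6.85
eef_pos: [0.4503, 0.2703, 0.1368]
ee_rot: [3.139, -0.0, -0.557]
force: [-2.7, -6.9, 11.3]
width: 0.0161
gripper_force: 45.0
```

Request:
move_arm(
  increments=[
    {"dx":0.0001,"dy":-0.004,"dz":-0.0005,"twist":0.032,"jaw":-1},
    {"dx":0,"dy":0,"dz":0,"twist":0,"jaw":-1},
    {"dx":0,"dy":0,"dz":0,"twist":0,"jaw":-1},
  ],
)

```text
t: 7.1
eef_pos: [0.4522, 0.2733, 0.1368]
ee_rot: [3.138, -0.0, -0.589]
force: [-2.6, -7.8, 8.1]
width: 0.0159
gripper_force: 45.0
```

Request:
move_arm(
  increments=[
    {"dx":0.0001,"dy":-0.003,"dz":-0.0005,"twist":0.024,"jaw":-1},
    {"dx":0,"dy":0,"dz":0,"twist":0,"jaw":-1},
    {"dx":0,"dy":0,"dz":0,"twist":0,"jaw":-1},
  ],
)

```text
t: 7.35
eef_pos: [0.4537, 0.2754, 0.1369]
ee_rot: [3.137, 0.0, -0.613]
force: [-0.9, -7.7, 5.3]
width: 0.016
gripper_force: 45.0
```

Request:
move_arm(
  increments=[
    {"dx":0.0002,"dy":-0.003,"dz":-0.0003,"twist":0.024,"jaw":-1},
    {"dx":0,"dy":0,"dz":0,"twist":0,"jaw":-1},
    {"dx":0,"dy":0,"dz":0,"twist":0,"jaw":-1},
  ],
)

```text
t: 7.6
eef_pos: [0.4552, 0.2775, 0.1369]
ee_rot: [3.136, 0.0, -0.637]
force: [-2.7, -7.2, 4.8]
width: 0.0161
gripper_force: 45.0
```

Request:
move_arm(
  increments=[
    {"dx":0.0002,"dy":-0.003,"dz":-0.0003,"twist":0.024,"jaw":-1},
    {"dx":0,"dy":0,"dz":0,"twist":0,"jaw":-1},
    {"dx":0,"dy":0,"dz":0,"twist":0,"jaw":-1},
  ],
)

```text
t: 7.85
eef_pos: [0.4568, 0.2796, 0.1369]
ee_rot: [3.136, 0.0, -0.661]
force: [-2.6, -7.2, 3.7]
width: 0.016
gripper_force: 45.0
```

Request:
move_arm(
  increments=[
    {"dx":0.0001,"dy":-0.003,"dz":0,"twist":0.024,"jaw":-1},
    {"dx":0,"dy":0,"dz":0,"twist":0,"jaw":-1},
    {"dx":0,"dy":0,"dz":0,"twist":0,"jaw":-1},
  ],
)

```text
t: 8.1
eef_pos: [0.4584, 0.2816, 0.1369]
ee_rot: [3.135, 0.0, -0.685]
force: [-5.4, -7.9, 5.1]
width: 0.0158
gripper_force: 45.0
```

Request:
move_arm(
  increments=[
    {"dx":0.0001,"dy":-0.003,"dz":0,"twist":0.024,"jaw":-1},
    {"dx":0,"dy":0,"dz":0,"twist":0,"jaw":-1},
    {"dx":0,"dy":0,"dz":0,"twist":0,"jaw":-1},
  ],
)

```text
t: 8.35
eef_pos: [0.4598, 0.2832, 0.1369]
ee_rot: [3.133, 0.0, -0.709]
force: [-8.5, -9.5, 8.4]
width: 0.0161
gripper_force: 45.0
```

The pull is now about 5 N over the spring's, so the buffer has been met and the catch is behind us. I'll back off slowly and see whether the sear takes the load.

Request:
move_arm(
  increments=[
    {"dx":0,"dy":0.002,"dz":0,"twist":-0.016,"jaw":-1},
    {"dx":0,"dy":0.002,"dz":0,"twist":-0.016,"jaw":-1},
    {"dx":0,"dy":0.002,"dz":0,"twist":-0.016,"jaw":-1},
    {"dx":0,"dy":0,"dz":0,"twist":0,"jaw":-1},
    {"dx":0,"dy":0,"dz":0,"twist":0,"jaw":-1},
  ],
)

```text
t: 8.77
eef_pos: [0.4567, 0.2794, 0.1369]
ee_rot: [3.135, 0.0, -0.661]
force: [-3.7, -7.0, 3.1]
width: 0.0163
gripper_force: 45.0
```

Request:
move_arm(
  increments=[
    {"dx":0,"dy":0.0015,"dz":0,"twist":-0.012,"jaw":-1},
    {"dx":0,"dy":0,"dz":0,"twist":0,"jaw":-1},
    {"dx":0,"dy":0,"dz":0,"twist":0,"jaw":-1},
  ],
)

```text
t: 9.02
eef_pos: [0.4558, 0.2783, 0.1369]
ee_rot: [3.136, 0.001, -0.649]
force: [-3.9, -7.5, 3.8]
width: 0.0157
gripper_force: 45.0
```

Request:
move_arm(
  increments=[
    {"dx":0,"dy":0.0015,"dz":0,"twist":-0.012,"jaw":-1},
    {"dx":0,"dy":0,"dz":0,"twist":0,"jaw":-1},
    {"dx":0,"dy":0,"dz":0,"twist":0,"jaw":-1},
  ],
)

```text
t: 9.27
eef_pos: [0.455, 0.2771, 0.1369]
ee_rot: [3.136, 0.001, -0.637]
force: [-4.2, -6.4, 3.2]
width: 0.0161
gripper_force: 45.0
```

Request:
move_arm(
  increments=[
    {"dx":0,"dy":0.0015,"dz":0,"twist":-0.012,"jaw":-1},
    {"dx":0,"dy":0,"dz":0,"twist":0,"jaw":-1},
    {"dx":0,"dy":0,"dz":0,"twist":0,"jaw":-1},
  ],
)

```text
t: 9.52
eef_pos: [0.4545, 0.2765, 0.137]
ee_rot: [3.137, 0.001, -0.625]
force: [-3.0, -5.7, 0.4]
width: 0.0161
gripper_force: 45.0
```

Request:
move_arm(
  increments=[
    {"dx":0,"dy":0.0015,"dz":0,"twist":-0.012,"jaw":-1},
    {"dx":0,"dy":0,"dz":0,"twist":0,"jaw":-1},
    {"dx":0,"dy":0,"dz":0,"twist":0,"jaw":-1},
  ],
)

```text
t: 9.77
eef_pos: [0.4543, 0.2762, 0.1371]
ee_rot: [3.139, 0.0, -0.613]
force: [-0.3, -6.0, -3.3]
width: 0.0161
gripper_force: 45.0
```

Request:
move_arm(
  increments=[
    {"dx":0,"dy":0.001,"dz":0,"twist":-0.008,"jaw":-1},
    {"dx":0,"dy":0,"dz":0,"twist":0,"jaw":-1},
    {"dx":0,"dy":0,"dz":0,"twist":0,"jaw":-1},
  ],
)

```text
t: 10.02
eef_pos: [0.454, 0.2759, 0.1371]
ee_rot: [3.14, 0.0, -0.605]
force: [2.3, -4.5, -8.5]
width: 0.0163
gripper_force: 45.0
```

The TCP has stopped while the command keeps going back, and the tangential load is falling, so the sear is holding. One last bit, then I'll release.

Request:
move_arm(
  increments=[
    {"dx":0.0005,"dy":0.001,"dz":0,"twist":0,"jaw":-1},
    {"dx":0,"dy":0,"dz":0,"twist":0,"jaw":-1},
    {"dx":0,"dy":0,"dz":0,"twist":0,"jaw":-0.4},
    {"dx":0,"dy":0,"dz":0,"twist":0,"jaw":0},
    {"dx":0,"dy":0,"dz":0,"twist":0,"jaw":0},
    {"dx":0,"dy":0,"dz":0,"twist":0,"jaw":0},
    {"dx":0,"dy":0,"dz":0,"twist":0,"jaw":0},
  ],
)

```text
t: 10.6
eef_pos: [0.4547, 0.276, 0.1386]
ee_rot: [-3.14, -0.0, -0.604]
force: [1.0, -0.3, -0.0]
width: 0.0418
gripper_force: 0.0
```

```bash
python3 - <<'E'
from h import *
arm.grab_frame('side')
for n in('handle','trigger'):
    r=arm.pinpoint('side',n)
    print(n,[(np.round(x['position'],4).tolist(),round(x['score'],2)) for x in r[:2]])
E
```

```text
handle []
trigger [([0.6538, 0.1386, 0.073], 0.74), ([0.4778, 0.1718, 0.0512], 0.21)]
```

Request:
move_arm(
  increments=[
    {"dx":0,"dy":0,"dz":-0.02,"twist":0,"jaw":0},
    {"dx":0,"dy":0,"dz":-0.04,"twist":0,"jaw":0},
    {"dx":0,"dy":0,"dz":-0.04,"twist":0,"jaw":0},
    {"dx":0.027,"dy":0.0046,"dz":0,"twist":0,"jaw":0},
    {"dx":0.027,"dy":0.0046,"dz":0,"twist":0,"jaw":0},
    {"dx":0.027,"dy":0.0046,"dz":0,"twist":0,"jaw":0},
    {"dx":0.027,"dy":0.0046,"dz":0,"twist":0,"jaw":0},
    {"dx":0.027,"dy":0.0046,"dz":0,"twist":0,"jaw":0},
    {"dx":0.027,"dy":0.0046,"dz":0,"twist":0,"jaw":0},
    {"dx":0.027,"dy":0.0046,"dz":0,"twist":0,"jaw":-1},
    {"dx":0.027,"dy":0.0046,"dz":0,"twist":0,"jaw":-1},
  ],
)

```text
t: 11.67
eef_pos: [0.6119, 0.1211, 0.2378]
ee_rot: [-3.141, -0.0, -0.605]
force: [0.7, 0.9, -0.0]
width: 0.0359
gripper_force: 0.0
```

Request:
move_arm(
  increments=[
    {"dx":0,"dy":0,"dz":0,"twist":-0.117,"jaw":-1},
    {"dx":0,"dy":0,"dz":0,"twist":-0.117,"jaw":-1},
    {"dx":0,"dy":0,"dz":0,"twist":-0.117,"jaw":-1},
    {"dx":0,"dy":0,"dz":0,"twist":-0.117,"jaw":-1},
    {"dx":0,"dy":0,"dz":0,"twist":-0.117,"jaw":-1},
    {"dx":0,"dy":0,"dz":0,"twist":-0.117,"jaw":-1},
    {"dx":0,"dy":0,"dz":0,"twist":-0.117,"jaw":-1},
    {"dx":0,"dy":0,"dz":0,"twist":-0.117,"jaw":-1},
    {"dx":0,"dy":0,"dz":0,"twist":0,"jaw":-1},
    {"dx":0,"dy":0,"dz":0,"twist":0,"jaw":-1},
  ],
)

```text
t: 12.5
eef_pos: [0.611, 0.1222, 0.2378]
ee_rot: [3.142, -0.0, 0.328]
force: [0.5, 0.8, -0.4]
width: 0.0002
gripper_force: 0.0
```

```bash
python3 - <<'E'
from h import *
s=arm.get_state();print(s['t'],s['eef_pos'],s['ee_rot'],s['width'])
a=arm.grab_frame('wrist');b=arm.grab_frame('side')
cv2.imwrite('pics/w3.png',np.hstack([cv2.resize(a,(400,300)),cv2.resize(b[140:310,180:350],(400,300))]))
for c,n in(('wrist','trigger'),('side','handle'),('wrist','handle')):
    r=arm.pinpoint(c,n)
    print(c,n,[(np.round(x['position'],4).tolist(),round(x['score'],2)) for x in r[:2]])
E
```

```text
12.5 [0.61095389 0.12222413 0.23777814] [ 3.14156821e+00 -3.54572523e-05  3.27530175e-01] 0.00022249248700739909
wrist trigger [([0.6516, 0.1428, 0.0667], 0.85)]
side handle [([0.4522, 0.2772, 0.0924], 0.6)]
wrist handle [([0.455, 0.2731, 0.0875], 0.76)]
```

View pics/w3.png

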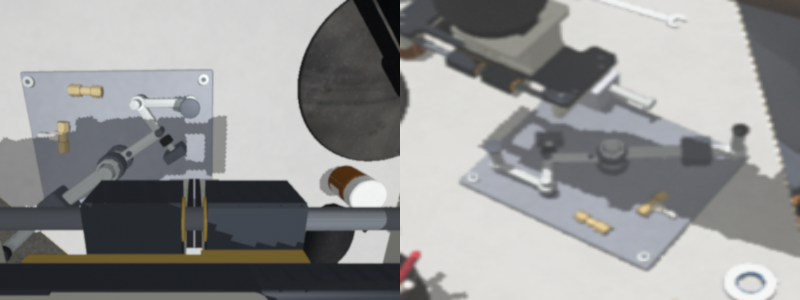

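The composite shows the striker held cocked with nothing touching it (handle at about (0.453, 0.275)). The trigger cap at wrist-view (188,104) lies straight ahead along tool x, about 45 mm away. Next I'll descend and push.

Request:
move_arm(
  increments=[
    {"dx":0,"dy":-0.002,"dz":0.0212,"twist":0,"jaw":-1},
    {"dx":0,"dy":0,"dz":0.0212,"twist":0,"jaw":-1},
    {"dx":0,"dy":0,"dz":0.0212,"twist":0,"jaw":-1},
    {"dx":0,"dy":0,"dz":0.0212,"twist":0,"jaw":-1},
    {"dx":0,"dy":0,"dz":0.0212,"twist":0,"jaw":-1},
    {"dx":0,"dy":0,"dz":0,"twist":0,"jaw":-1},
    {"dx":0.008,"dy":0,"dz":0,"twist":0,"jaw":-1},
    {"dx":0.008,"dy":0,"dz":0,"twist":0,"jaw":-1},
    {"dx":0,"dy":0,"dz":0,"twist":0,"jaw":-1},
  ],
)

```text
t: 13.5
eef_pos: [0.6282, 0.1304, 0.1336]
ee_rot: [3.141, -0.004, 0.332]
force: [0.6, 0.9, 1.0]
width: 0.0003
gripper_force: 0.0
```

Request:
move_arm(
  increments=[
    {"dx":0.004,"dy":0,"dz":0,"twist":0,"jaw":-1},
    {"dx":0.004,"dy":0,"dz":0,"twist":0,"jaw":-1},
    {"dx":0.004,"dy":0,"dz":0,"twist":0,"jaw":-1},
    {"dx":0,"dy":0,"dz":0,"twist":0,"jaw":-1},
    {"dx":0,"dy":0,"dz":0,"twist":0,"jaw":-1},
  ],
)

```text
t: 13.92
eef_pos: [0.6365, 0.1331, 0.1318]
ee_rot: [3.142, 0.001, 0.331]
force: [-2.6, -1.1, 1.7]
width: 0.0005
gripper_force: 2.1
```

In contact at about 3 N, so I'll keep pushing.

Request:
move_arm(
  increments=[
    {"dx":0.003,"dy":0,"dz":0,"twist":0,"jaw":-1},
    {"dx":0.003,"dy":0,"dz":0,"twist":0,"jaw":-1},
    {"dx":0.003,"dy":0,"dz":0,"twist":0,"jaw":-1},
    {"dx":0,"dy":0,"dz":0,"twist":0,"jaw":-1},
  ],
)

```text
t: 14.25
eef_pos: [0.6463, 0.1366, 0.1321]
ee_rot: [3.142, -0.002, 0.331]
force: [1.6, 0.7, -0.7]
width: 0.0002
gripper_force: 0.8
```

```bash
python3 - <<'E'
from h import *
for c in('side','wrist'):
    arm.grab_frame(c)
    r=arm.pinpoint(c,'handle')
    print(c,[(np.round(x['position'],4).tolist(),round(x['score'],2)) for x in r[:2]])
E
```

```text
side [([0.4318, 0.2215, 0.0935], 0.96)]
wrist []
```

Request:
move_arm(
  increments=[
    {"dx":0,"dy":0,"dz":0,"twist":0,"jaw":-1},
    {"dx":0,"dy":0,"dz":0,"twist":0,"jaw":-1},
    {"dx":0,"dy":0,"dz":0,"twist":0,"jaw":-1},
    {"dx":-0.007,"dy":0,"dz":0,"twist":0,"jaw":-1},
    {"dx":-0.01,"dy":0,"dz":0,"twist":0,"jaw":-1},
    {"dx":-0.015,"dy":0,"dz":0,"twist":0,"jaw":-1},
    {"dx":0,"dy":0,"dz":-0.03,"twist":0,"jaw":-1},
    {"dx":0,"dy":0,"dz":-0.04,"twist":0,"jaw":-1},
    {"dx":0,"dy":0,"dz":-0.04,"twist":0,"jaw":-1},
    {"dx":0,"dy":0,"dz":-0.03,"twist":0,"jaw":-1},
  ],
)

```text
t: 15.28
eef_pos: [0.6149, 0.1257, 0.2754]
ee_rot: [3.141, -0.003, 0.332]
force: [0.5, 0.7, 0.1]
width: 0.0002
gripper_force: 0.0
```

```bash
python3 - <<'E'
from h import *
b=arm.grab_frame('side');cv2.imwrite('pics/s4.png',cv2.resize(b[140:320,180:360],(600,600),interpolation=cv2.INTER_CUBIC))
for n in('handle','punch','trigger'):
    r=arm.pinpoint('side',n)
    print(n,[(np.round(x['position'],4).tolist(),round(x['score'],2)) for x in r[:2]])
    if r:
        d=np.array(r[0]['position'])[:2]-[.555,.2055];c,s=np.cos(.333),np.sin(.333)
        print(' base',c*d[0]+s*d[1],-s*d[0]+c*d[1])
print(arm.get_state()['t'])
E
```

```text
handle [([0.4355, 0.1638, 0.0937], 0.92)]
 base -0.12656626526341608 -0.0003471271677757126
punch []
trigger [([0.6527, 0.1433, 0.0724], 0.76)]
 base 0.0720010272632714 -0.09071924863574227
15.4833
```

View pics/s4.png

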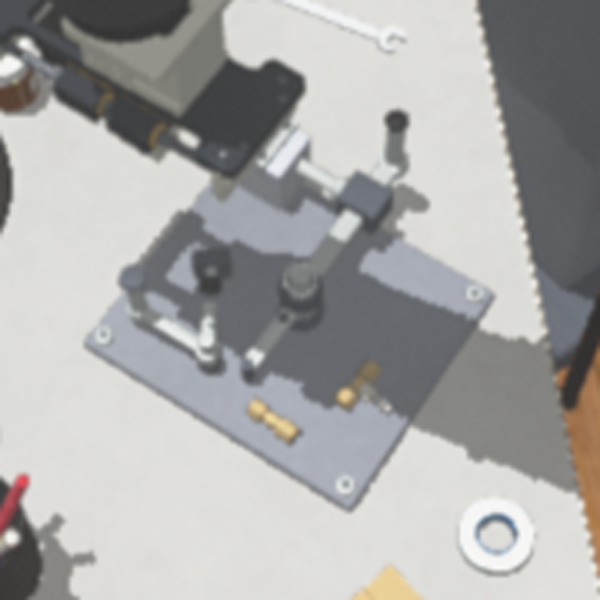

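The handle is at base y ≈ 0, so the striker angle is about 0 and the punch is home. The picture shows the arm on the driven punch near (320,180), the tee and union in place, and the robot clear. I'll hand it in.

```bash
python3 -c "
from station import arm
print(arm.job_done())"
```

```text
the job is handed in; nothing more can be done
None
```

I cocked the striker, which held on the sear by itself with only a light touch on the buffer, then pushed the trigger; the blow brought the arm to about 0 rad, which means the punch is fully home (judged from the handle, as the punch itself wasn't detected afterwards), and I handed the job in at about 15.5 s with the robot clear.

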